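File two coffee sample tins through the diverter chute

TASK

File the two sealed sample tins through the sorting chute. First throw the diverter lever fully to the left and drop the tall tin in at the mouth, so that it slides into the left tray; then throw the lever fully to the right and drop the flat tin in at the mouth, so that it slides into the right tray.

Things in the scene. Friction and masses are not known exactly. Their poses are not given: they have to be found in the camera images.
- sorter: Fixed chute: steel housing, open mouth on top, red tray on each side. Origin: on the table under the mouth's centre; lever in front (-x), y left, z up. Mouth 94 (x) by 100 mm (y) inside, rim 210 mm up. Left tray: y +5 to +170 mm, right: y -5 to -170, x within 68, walls 60 to 90 mm high. A smooth plate under the mouth tilts with the lever and slides a tin into the tray to which the lever leans.
- lever (a joint): Lean in rad of the diverter lever: 0 upright, +0.55 fully left (sorter's +y), -0.55 fully right, stops at both. Smooth upright rod, 12 mm thick, with a 22 mm black ball at its end, 130 mm from the pivot; it swings in the sorter's plane x = -78 mm about a level axle at y = 0, z = 120 mm. Stays where left; some 1.5 N at the ball moves it. Starts at any lean.
- tall_tin_mid (a point): Tall sample tin: plain metal cylinder of 42 mm diameter, 56 mm high, about 70 g, standing upright on the table on the robot's right among other things (a steel tamper, a shot glass). The point is its centre, 28 mm above its underside.
- flat_tin_mid (a point): Flat sample tin: plain metal cylinder of 56 mm diameter, 30 mm high, about 70 g, standing upright on the table on the robot's right, near the tall one. The point is its centre, 15 mm above its underside.
Mind the look-alikes: they are no part of the job. What is shaped like the part that bears tall_tin_mid but blue is not meant. What is shaped like the part that bears flat_tin_mid but pink is not meant.

How it is judged:
By the outcome, as a careful person would: the job done as asked, in the order asked, and still so for the second after the job is handed in, with the robot touching nothing.
It also fails if it takes over 72 s, if anything falls off the work surface, if the arm or the gripper's body presses on something with over 40 N, if the wrist force passes 120 N, or if a joint passes its speed limit or range.

ROBOT

A 6-joint arm with a two-finger parallel gripper is mounted at the origin on the work surface. World frame = base frame: x ahead of the robot, y to its left, z up, the work surface at z = 0. Lengths are in m, angles in rad, forces in N, time in s.
With the tool pointing down it reaches from about 0.375 to 0.9 m from the base axis. Payload 3.1 kg.
Tool frame: the origin (TCP) lies at the very end of the fingers, on their centre line; the grasp point (between the pads) lies 19 mm behind it; x points along the fingers, y is the direction in which the jaws open and shut, and the axes are right-handed (so a half turn about x gives the same grasp; the last joint's range is limited). The gripper opens to 85 mm and grips with 20 to 120 N. Pads are 22 mm wide; open, the fingers measure 114 mm over their backs; the gripper's body (76 mm by 85 mm) begins 54 mm behind the grasp point. The pads swing forward as they close: fully open they stand 13 mm farther back than shut.
Start: joints at [-1.375, 0.527, 1.433, -0, 1.181, -0.178], TCP at [0.228, -0.582, 0.231] pointing down, gripper open.
Joint ranges: [-3.08, 3.08], [-0.75, 2.2], [0.22, 2.44], [-1.43, 4.57], [0, 2.65], [-2.85, 2.85]. Speed limits (rad/s): [2.79, 2.79, 3.14, 3.14, 3.14, 3.14].

INTERFACE

Orientations are given as a unit quaternion [x, y, z, w].
In Python, from station import sense, snapshot, camera_model, sign_off gives the robot as it stands.
- The arm moves only by the tool step_arm, never from a script. Its argument "increments" is one flat list of numbers, 5 for each row, row after row: the shift along the tool's x, y, z in units of 60 mm (1.0 is 60 mm), then the turn about the tool's x in units of 5 degrees (1.0 is 5 degrees), then the closure, from 0 (fully open) to 1 (shut). A call has exactly 5 rows; each row is the pose to reach, as a shift and turn from the pose measured when the call began, along the tool's axes at that moment; what a row does not reach only later rows make up. A row lasts 1/8 s, in which the tool goes at most 62.5 mm and 10.7 degrees, less where a joint would pass 70% of its speed; a pose out of reach is approached as far as the arm can. A call with a gripper value outside its range is refused whole. The fingers move at their own pace and stop on an object; "grip_force" is the grip in N (left out, the last holds). Time passes only in rows, so rows that repeat a pose let the fingers close, or fill a call up. It gives the time, the measured TCP pose, the force and the opening at its end, in the units of the state.
- sense(): the state, without advancing time (a new reading comes with each control period).
- snapshot(name): name is "scene" or "top" or "wrist"; returns the picture (400x640x3 uint8, blue, green, red); there is no depth.
- camera_model(name): a dict with "vertical_fov" (degrees; the focal length in pixels is half the picture's height over the tangent of half this angle, whatever the lens; pixels are square), "cx", "cy" (the principal point, pixels), "R" (3x3) and "t" (3): a world point X has camera coordinates R X + t. Camera axes: x right, y down, z forward; pixel columns grow to the right and rows downward; lengths in m; the calibration is good to about 2 mm. A picture is of the moment at which its call begins: read the wrist's pose just before it. camera_model takes no time and is no camera call; for the wrist camera it gives the pose at the moment of the call.
- sign_off(): hands the job in, once; it reports no verdict.
The state is a dict: "t": time; "q": joint angles; "qd": joint speeds; "tau": joint torques, N m; "tcp_pos": TCP position; "tool_rot": TCP orientation; "force": force on the tool from outside, world axes, zero at the start; "ft_torque": the same for the moment, N m; "finger_gap": opening from 0.0 (shut) to 1.0 (fully open).
Only numpy, scipy, OpenCV 4.12 (cv2) and the standard library are available. Lean on these libraries where they do the work, as an engineer would, in place of code of your own. Each camera call takes 0.05 s, during which the arm holds its last target. There are 200 camera calls.

## Working session

There is one attempt and no reset: what is moved stays moved. The work goes in short steps, Python scripts to look and compute and a tool call to move; the robot and the scene stay as the last step left them, time stands still between calls to the robot, and variables do not carry over. Pictures are saved under pics/ and viewed, about 8 in all and at most 12, crops included, and the job is handed in when it is done.

Besides the shell and the picture viewer there is one more tool, called after "Emit:" as a command line: name --argument value ..., lists and objects as JSON in quotes. step_arm: Moves the arm, as the interface text tells. Its arguments: {"type":"object","properties":{"increments":{"type":"array","items":{"type":"number"}},"grip_force":{"type":"number"}},"required":["increments"]}

```bash
mkdir -p pics; python3 - <<'E'
from station import *
import cv2,json
s=sense();print({k:s[k] for k in('t','tcp_pos','tool_rot','finger_gap')})
for n in('scene','top','wrist'):
    cv2.imwrite(f'pics/{n}0.png',snapshot(n));c=camera_model(n);print(n,c)
E
```

```text
{'t': 0.0, 'tcp_pos': array([ 0.22809895, -0.58113294,  0.23035063]), 'tool_rot': array([-0.69478916, -0.13213431,  0.69479979, -0.13062083]), 'finger_gap': 0.9979902493607525}
scene {'vertical_fov': 49.63649565388129, 'cx': 310.35116031886014, 'cy': 196.55450651444391, 'R': array([[-0.50863475,  0.86094064, -0.00847939],
       [ 0.63949965,  0.37117888, -0.67325065],
       [-0.57648148, -0.34786125, -0.73936571]]), 't': array([ 0.36600121, -0.17164504,  1.37829095])}
top {'vertical_fov': 51.90379103617327, 'cx': 326.97011438731954, 'cy': 198.96401759876213, 'R': array([[-0.02279128, -0.999736  , -0.00291326],
       [-0.99901747,  0.02288549, -0.03795205],
       [ 0.0380087 ,  0.00204542, -0.99927531]]), 't': array([-0.15225281,  0.47989917,  0.89203202])}
wrist {'vertical_fov': 59.601001895511835, 'cx': 321.7173982038965, 'cy': 196.71368049372776, 'R': array([[ 0.36500225, -0.93100436, -0.00206059],
       [-0.89746004, -0.35243818,  0.26524104],
       [-0.24766679, -0.09496428, -0.96417993]]), 't': array([-0.62385764, -0.03519162,  0.37878371])}
```

View pics/scene0.png

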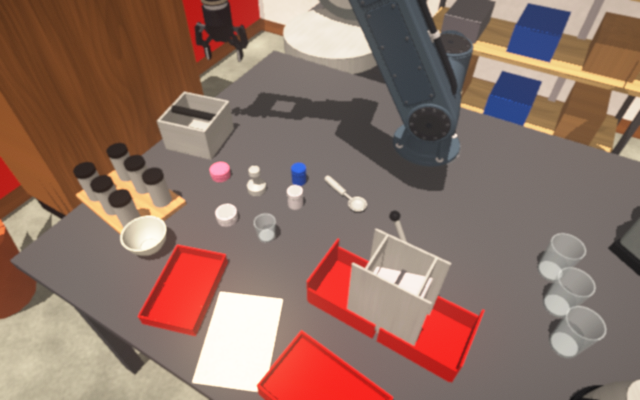

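View pics/top0.png

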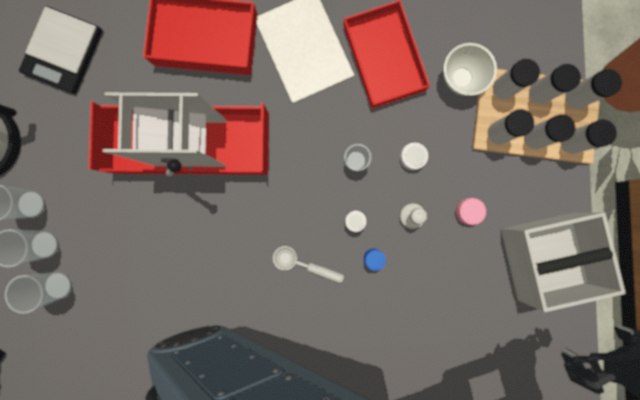

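Scene shows, in top pixels, these candidates. Tall tin: white (356,221), against the blue look-alike (374,260), tamper (413,215) and shot glass (357,157). Flat tin: white (414,156), against the pink look-alike (472,211). The sorter is at about (178,135) with the lever ball near (174,166). Next come a close crop and the measurements.

```bash
cat >h.py <<'E'
import numpy as np,cv2
from station import *
def ray(n,uv,c=None):
    c=c or camera_model(n);f=200/np.tan(np.radians(c['vertical_fov']/2))
    R=np.array(c['R']);d=R.T@np.array([(uv[0]-c['cx'])/f,(uv[1]-c['cy'])/f,1]);return -R.T@np.array(c['t']),d
def onz(n,uv,z,c=None):
    o,d=ray(n,uv,c);return o+d*(z-o[2])/d[2]
def proj(n,X,c=None):
    c=c or camera_model(n);f=200/np.tan(np.radians(c['vertical_fov']/2))
    p=np.array(c['R'])@np.array(X)+np.array(c['t']);return f*p[:2]/p[2]+[c['cx'],c['cy']]
def tri(a,b):
    (o,d),(p,e)=a,b;d=d/np.linalg.norm(d);e=e/np.linalg.norm(e)
    s=np.linalg.lstsq(np.c_[d,-e],p-o,rcond=None)[0];x=o+s[0]*d;y=p+s[1]*e;return (x+y)/2,np.linalg.norm(x-y)
E
python3 - <<'E'
from h import *
T=cv2.imread('pics/top0.png');S=cv2.imread('pics/scene0.png')
print('cam',ray('top',(0,0))[0])
g=cv2.cvtColor(T,cv2.COLOR_BGR2GRAY)
for nm,(u,v),z in(('tall',(356,221),.056),('flat',(414,156),.03)):
    w=g[v-22:v+22,u-22:u+22];m=(w>150).astype('uint8')
    c=max(cv2.findContours(m,0,1)[0],key=cv2.contourArea);e=cv2.minEnclosingCircle(c);x=cv2.boundingRect(c)
    p=(e[0][0]+u-22,e[0][1]+v-22);print(nm,p,e[1],x,onz('top',p,z))
h=cv2.cvtColor(T,cv2.COLOR_BGR2HSV);m=((h[...,1]>150)&(h[...,2]>80)&((h[...,0]<8)|(h[...,0]>172))).astype('uint8');m[:85]=0;m[:,300:]=0
pts=cv2.findNonZero(m);r=cv2.minAreaRect(pts);b=cv2.boxPoints(r);print(r);print([onz('top',p,.06).round(4) for p in b]);
b1=cv2.resize(T[80:220,80:280],None,fx=4,fy=4,interpolation=2);b2=cv2.resize(T[140:280,335:485],None,fx=2.3,fy=2.3)
cv2.imwrite('pics/c1.png',b1)
b3=cv2.resize(S[195:385,295:495],None,fx=3,fy=3,interpolation=2);cv2.imwrite('pics/c2.png',b3);
cv2.imwrite('pics/c3.png',np.hstack([cv2.resize(T[140:280,335:485],(400,373)),cv2.resize(S[150:250,200:310],(400,373))]))
E
```

```text
cam [ 0.44205263 -0.16501992  0.90915519]
tall (355.4285717010498, 220.4285717010498) 10.879776000976562 (11, 11, 22, 22) [ 0.42863361 -0.22124072  0.056     ]
flat (414.51000022888184, 154.8400001525879) 13.926538467407227 (9, 8, 28, 27) [ 0.56602389 -0.35340241  0.03      ]
((178.30026245117188, 138.3280792236328), (178.12815856933594, 70.63259887695312), 0.6700955033302307)
[array([0.5404, 0.3298, 0.06  ]), array([0.6885, 0.328 , 0.06  ]), array([ 0.6754, -0.0443,  0.06  ]), array([ 0.5276, -0.04  ,  0.06  ])]
```

View pics/c1.png

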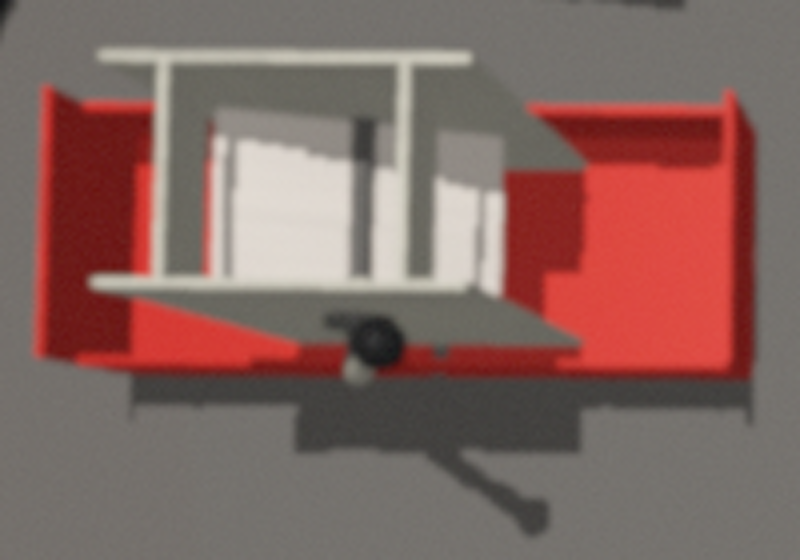

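View pics/c3.png

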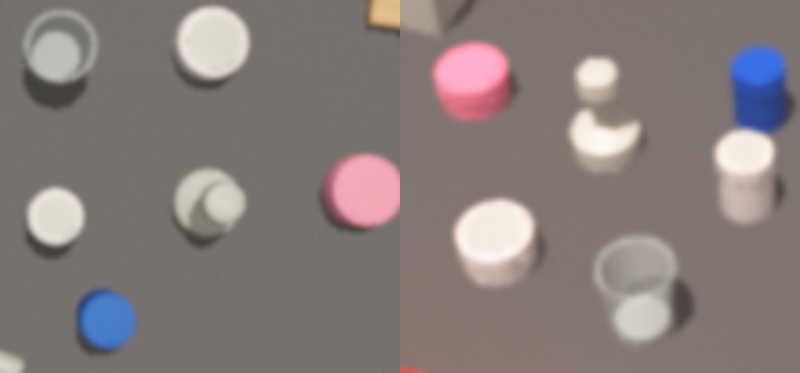

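View pics/c2.png

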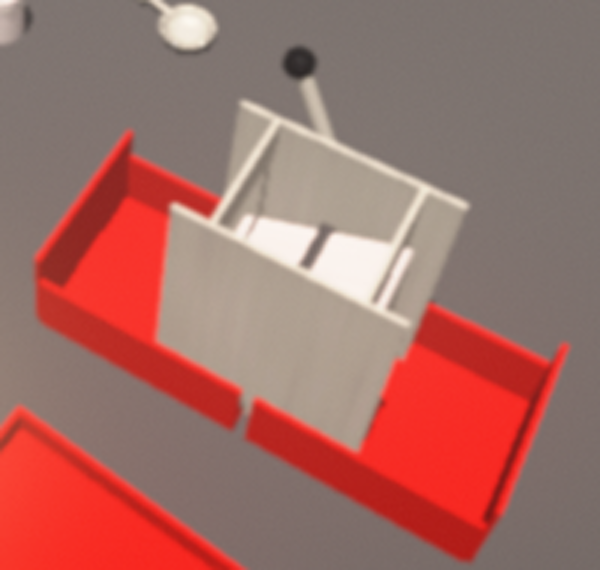

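The crops confirm the choice: the white tall tin at (356,221), between the blue one and the tamper, and the white flat tin at (414,156). The rim corners and the ball are clear in both views, so I triangulate them.

```bash
python3 - <<'E'
from h import *
P={'bl':((98,56),(410,325)),'br':((470,58),(172,205)),'fl':((92,283),(466,207)),'fr':((468,283),(243,103)),'ball':((376,341),(299,62))}
W={}
for k,(a,b) in P.items():
    pa=np.array(a)/4+80-.375;pb=np.array(b)/3+[295,195]-.33
    W[k],e=tri(ray('top',pa),ray('scene',pb));print(k,W[k].round(4),round(e,4),onz('top',pa,.21).round(4),onz('scene',pb,.21).round(4))
for p in[(163,56),(158,283),(404,58),(403,283)]:print(onz('top',np.array(p)/4+80-.375,.21).round(4))
c=np.mean([onz('top',np.array(p)/4+80-.375,.21) for p in[(98,56),(470,58),(92,283),(468,283)]],0);print('c',c)
for nm,p,z in(('tall',(742,152),.056),('flat',(495,229),.03)):
    q=np.array([200+(p[0]-400)*110/400,150+p[1]*100/373]);print(nm,onz('scene',q,z))
from scipy.spatial.transform import Rotation as Ro
s=sense();print(Ro.from_quat(s['tool_rot']).as_matrix().round(3),s['tcp_pos'])
E
```

```text
bl [0.6591 0.2161 0.2095] 0.0002 [0.6589 0.2159 0.21  ] [0.6596 0.216  0.21  ]
br [0.6545 0.0561 0.209 ] 0.0001 [0.6543 0.0557 0.21  ] [0.6552 0.0564 0.21  ]
fl [0.5612 0.2186 0.2089] 0.0015 [0.5607 0.2187 0.21  ] [0.5626 0.218  0.21  ]
fr [0.5567 0.0593 0.208 ] 0.0024 [0.557  0.0576 0.21  ] [0.5575 0.0608 0.21  ]
ball [0.5293 0.0858 0.2394] 0.0008 [0.533  0.0972 0.21  ] [0.5049 0.0792 0.21  ]
[0.6583 0.1879 0.21  ]
[0.5601 0.1904 0.21  ]
[0.6549 0.0841 0.21  ]
[0.5576 0.0854 0.21  ]
c [0.60771882 0.13698334 0.21      ]
tall [ 0.43111343 -0.22088181  0.056     ]
flat [ 0.56568686 -0.35125632  0.03      ]
[[-0.     0.365 -0.931]
 [ 0.002 -0.931 -0.365]
 [-1.    -0.002 -0.   ]] [ 0.22813829 -0.58128582  0.23055644]
```

```bash
cat >>h.py <<'E'
from scipy.spatial.transform import Rotation as Ro
C=np.array([.6075,.137]);TH=-.026
def so(x,y): # sorter -> world xy
    c,s=np.cos(TH),np.sin(TH);return C+[c*x-s*y,s*x+c*y]
def go(x,y,z,jaw=None):
    s=sense();M=Ro.from_quat(s['tool_rot']).as_matrix();d=M.T@(np.array([x,y,z])-s['tcp_pos'])/.06
    a=np.arctan2(M[1,1],M[0,1]);t=0 if jaw is None else -((jaw-a+np.pi/2)%np.pi-np.pi/2)
    print('t%.2f'%s['t'],'tcp',s['tcp_pos'].round(4),'F',np.round(s['force'],1),'gap%.3f'%s['finger_gap'],'inc',d.round(2),'turn',round(np.degrees(t)/5,2))
E
python3 -c "
from h import *
go(*so(-.085,-.115),.21,TH+np.pi/2)"
```

```text
t0.15 tcp [ 0.2281 -0.5813  0.2306] F [0.1 0.2 0.1] gap0.999 inc [ 0.36 -7.62 -8.21] turn 4.58
```

Emit:
step_arm --increments '[0.1, -0.68, -0.73, 1, 1, 0.2, -1.36, -1.46, 2, 1, 0.3, -2.04, -2.2, 3, 1, 0.36, -2.72, -2.93, 4, 1, 0.36, -3.4, -3.66, 4.58, 1]'

```text
t: 0.78
tcp_pos: [0.3585, -0.3092, 0.209]
tool_rot: [-0.707, 0.009, 0.707, 0.011]
force: [0.9, -0.8, 0.2]
finger_gap: 0.003
```

```bash
python3 -c "
from h import *
go(*so(-.085,-.115),.21,TH+np.pi/2)"
```

```text
t0.78 tcp [ 0.3585 -0.3092  0.209 ] F [ 0.9 -0.8  0.2] gap0.003 inc [-0.01 -5.63 -2.53] turn -0.03
```

Emit:
step_arm --increments '[0, -0.95, -0.43, 0, 1, 0, -1.9, -0.86, 0, 1, 0, -2.85, -1.28, 0, 1, 0, -3.8, -1.71, 0, 1, 0, -4.7, -2.12, 0, 1]'

```text
t: 1.4
tcp_pos: [0.4943, -0.029, 0.2096]
tool_rot: [-0.707, 0.009, 0.707, 0.011]
force: [0.0, -1.1, 0.6]
finger_gap: 0.001
```

```bash
python3 -c "
from h import *
go(*so(-.085,-.09),.21,TH+np.pi/2)
go(*so(-.085,.02),.21,TH+np.pi/2)"
```

```text
t1.40 tcp [ 0.4943 -0.029   0.2096] F [ 0.  -1.1  0.6] gap0.001 inc [-0.   -1.31 -0.39] turn -0.03
t1.40 tcp [ 0.4943 -0.029   0.2096] F [ 0.  -1.1  0.6] gap0.001 inc [-0.   -3.15 -0.39] turn -0.03
```

Emit:
step_arm --increments '[0, -0.7, -0.39, 0, 1, 0, -1.3, -0.39, 0, 1, 0, -1.8, -0.39, 0, 1, 0, -2.3, -0.39, 0, 1, 0, -2.7, -0.39, 0, 1]'

```text
t: 2.02
tcp_pos: [0.5253, 0.1331, 0.2132]
tool_rot: [0.71, -0.009, -0.704, -0.011]
force: [0.5, -0.8, 2.2]
finger_gap: -0.002
```

```bash
python3 -c "
from h import *
go(*so(-.085,.02),.21,TH+np.pi/2)
go(*so(-.085,.03),.21,TH+np.pi/2)"
```

```text
t2.02 tcp [0.5253 0.1331 0.2132] F [ 0.5 -0.8  2.2] gap-0.002 inc [ 0.05 -0.43  0.05] turn -0.03
t2.02 tcp [0.5253 0.1331 0.2132] F [ 0.5 -0.8  2.2] gap-0.002 inc [ 0.05 -0.6   0.05] turn -0.03
```

Emit:
step_arm --increments '[0.05, -0.1, 0.05, 0, 1, 0.05, -0.2, 0.05, 0, 1, 0.05, -0.3, 0.05, 0, 1, 0.05, -0.43, 0.05, 0, 1, 0.05, -0.43, 0.05, 0, 1]'

```text
t: 2.65
tcp_pos: [0.5227, 0.1593, 0.2097]
tool_rot: [0.71, -0.009, -0.704, -0.011]
force: [-0.7, -0.2, -0.1]
finger_gap: -0.0
```

```bash
python3 -c "
from h import *
go(*so(-.085,.03),.21,TH+np.pi/2)
a=snapshot('scene')[130:280,310:470];b=snapshot('top')[80:220,80:280]
cv2.imwrite('pics/d1.png',np.hstack([cv2.resize(a,(400,375)),cv2.resize(b,(400,375))]))"
```

```text
t2.65 tcp [0.5227 0.1593 0.2097] F [-0.7 -0.2 -0.1] gap-0.000 inc [-0.01 -0.17 -0.01] turn -0.02
```

View pics/d1.png

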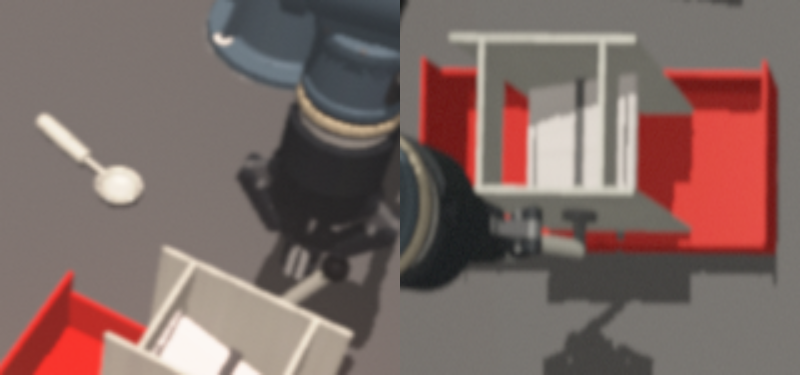

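The view shows the lever leaning left past the finger, with the ball at scene px (444,237). I'll push on gently until the stop's force appears.

Emit:
step_arm --increments '[0, -0.1, 0, 0, 1, 0, -0.2, 0, 0, 1, 0, -0.2, 0, 0, 1, 0, -0.25, 0, 0, 1, 0, -0.25, 0, 0, 1]'

```text
t: 3.38
tcp_pos: [0.5233, 0.1743, 0.21]
tool_rot: [0.71, -0.009, -0.704, -0.011]
force: [-0.1, -0.4, 0.5]
finger_gap: -0.0
```

```bash
cat >>h.py <<'E'
def lean(u,v):
    o,d=ray('scene',(u,v));n=np.array([np.cos(TH),np.sin(TH),0]);p=np.r_[so(-.078,0),.12]
    X=o+d*((p-o)@n)/(d@n);r=X-p;y=r@[-np.sin(TH),np.cos(TH),0];print('ball',X.round(4),'r',np.hypot(y,r[2]).round(4),'lean',np.arctan2(y,r[2]).round(3))
E
python3 -c "
from h import *
lean(444,237.2)
go(*so(-.085,.04),.21,TH+np.pi/2)
a=snapshot('scene');g=cv2.cvtColor(a,cv2.COLOR_BGR2GRAY)
cv2.imwrite('pics/d2.png',cv2.resize(a[200:290,400:480],(640,720))[:600])"
```

```text
ball [0.5308 0.1891 0.2375] r 0.1277 lean 0.403
t3.38 tcp [0.5233 0.1743 0.21  ] F [-0.1 -0.4  0.5] gap-0.000 inc [-0.   -0.08 -0.  ] turn -0.02
```

Emit:
step_arm --increments '[0, -0.1, 0, 0, 1, 0, -0.15, 0, 0, 1, 0, -0.2, 0, 0, 1, 0, -0.2, 0, 0, 1, 0, -0.2, 0, 0, 1]'

```text
t: 4.05
tcp_pos: [0.5232, 0.1812, 0.2101]
tool_rot: [0.709, -0.012, -0.705, -0.006]
force: [-1.9, -15.8, 4.5]
finger_gap: 0.0
```

```bash
python3 -c "
from h import *
go(*so(-.085,.045),.21,TH+np.pi/2)
a=snapshot('scene');cv2.imwrite('pics/d3.png',cv2.resize(a[200:270,390:480],(720,560)))"
```

```text
t4.05 tcp [0.5232 0.1812 0.2101] F [ -1.9 -15.8   4.5] gap0.000 inc [ 0.   -0.05 -0.01] turn -0.0
```

View pics/d3.png

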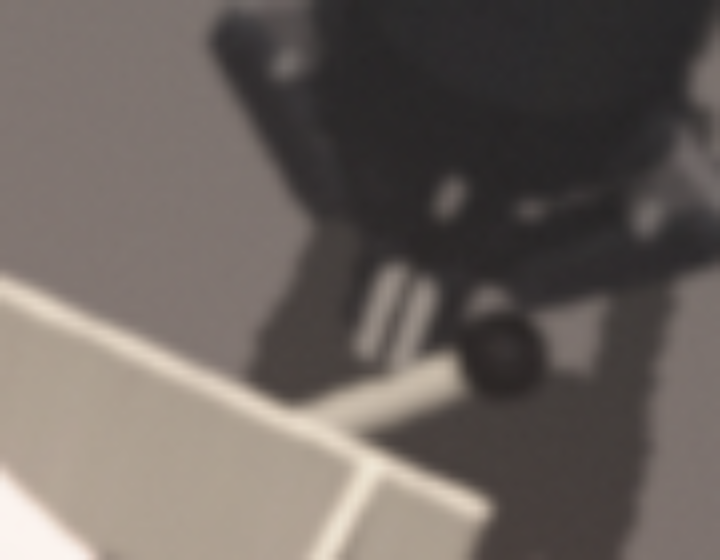

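Force is 16 N against the stop, with the ball at (452,243.5). I back off to the right and go up and over to the tall tin.

```bash
python3 -c "
from h import *
lean(452.4,243.5)
go(.4297,-.221,.13)"
```

```text
ball [0.5313 0.2075 0.2304] r 0.1299 lean 0.555
t4.10 tcp [0.5232 0.1812 0.2102] F [ -0.7 -16.    4. ] gap-0.001 inc [1.38 6.73 1.39] turn 0.0
```

Emit:
step_arm --increments '[0, 0.5, 0, 0, 1, -0.5, 1.1, 0.2, 0, 1, -1, 2, 0.5, 0, 1, -0.9, 3, 0.8, 0, 0.3, -0.4, 4, 1.1, 0, 0]'

```text
t: 4.72
tcp_pos: [0.4547, -0.0509, 0.2411]
tool_rot: [0.712, -0.013, -0.702, -0.006]
force: [0.9, -0.8, 0.4]
finger_gap: 0.42
```

```bash
python3 -c "
from h import *
go(.4297,-.221,.10,TH+np.pi/2)"
```

```text
t4.72 tcp [ 0.4547 -0.0509  0.2411] F [ 0.9 -0.8  0.4] gap0.420 inc [2.37 2.82 0.38] turn 0.0
```

Lean 0.555, so the lever is fully left. On to the tall tin.

Emit:
step_arm --increments '[0.6, 0.8, 0.1, 0, 0, 1.2, 1.6, 0.2, 0, 0, 1.8, 2.4, 0.35, 0, 0, 2.2, 2.82, 0.38, 0, 0, 2.37, 2.82, 0.38, 0, 0]'

```text
t: 5.35
tcp_pos: [0.4296, -0.2224, 0.099]
tool_rot: [0.712, -0.014, -0.702, -0.007]
force: [0.1, 0.3, 0.1]
finger_gap: 0.999
```

```bash
python3 -c "
from h import *
go(.4297,-.221,.02,TH+np.pi/2)
c=camera_model('wrist');a=snapshot('wrist');cv2.imwrite('pics/w1.png',a)
print(proj('wrist',(.4297,-.221,.056),c))
g=cv2.cvtColor(snapshot('top'),cv2.COLOR_BGR2GRAY)
"
```

```text
t5.35 tcp [ 0.4296 -0.2224  0.099 ] F [0.1 0.3 0.1] gap0.999 inc [ 1.32 -0.04  0.02] turn -0.04
[318.18112058 223.66278404]
```

View pics/w1.png

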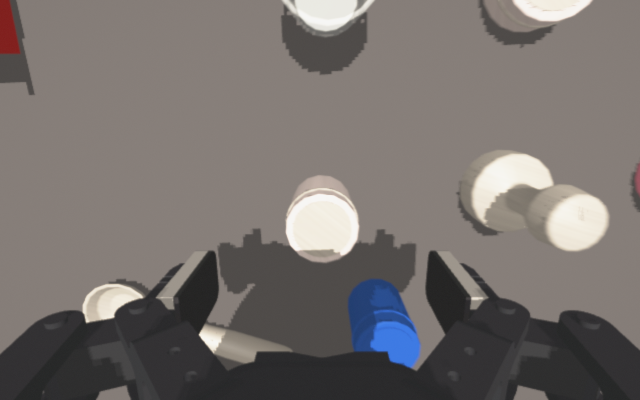

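The wrist view shows the white tall tin's top at (322,226) against a predicted (318,224). It sits between the jaws, clear of the blue one and the tamper. Descend and grip.

Emit:
step_arm --increments '[0.7, -0.04, 0.02, 0, 0, 1.32, -0.04, 0.02, 0, 0, 1.32, -0.04, 0.02, 0, 0, 1.32, -0.04, 0.02, 0, 0.8, 1.32, -0.04, 0.02, 0, 0.8]' --grip_force 30

```text
t: 6.08
tcp_pos: [0.4298, -0.2184, 0.0219]
tool_rot: [0.712, -0.013, -0.702, -0.006]
force: [-0.4, -1.7, 0.8]
finger_gap: 0.606
```

Emit:
step_arm --increments '[0, 0, 0, 0, 0.8, 0, 0, 0, 0, 0.8, 0, 0, 0, 0, 0.8, -0.5, 0, 0, 0, 0.8, -1.4, 0, 0, 0, 0.8]'

```text
t: 6.7
tcp_pos: [0.4273, -0.2167, 0.1052]
tool_rot: [0.711, -0.012, -0.703, -0.007]
force: [0.6, -0.6, -0.2]
finger_gap: 0.485
```

```bash
python3 -c "
from h import *
go(*so(0,0),.27,TH+np.pi/2)"
```

```text
t6.70 tcp [ 0.4273 -0.2167  0.1052] F [ 0.6 -0.6 -0.2] gap0.485 inc [-2.75 -5.96 -2.88] turn -0.0
```

Emit:
step_arm --increments '[-0.9, 0, 0, 0, 0.8, -1.8, -0.6, -0.3, 0, 0.8, -2.7, -1.3, -0.6, 0, 0.8, -2.95, -2.2, -1.0, 0, 0.8, -2.95, -3.1, -1.5, 0, 0.8]'

```text
t: 7.32
tcp_pos: [0.5174, -0.0381, 0.2839]
tool_rot: [0.712, -0.012, -0.702, -0.007]
force: [0.8, -1.2, -1.1]
finger_gap: 0.485
```

Emit:
step_arm --increments '[0, -0.8, -0.4, 0, 0.8, 0, -1.6, -0.8, 0, 0.8, 0, -2.3, -1.1, 0, 0.8, 0, -2.8, -1.35, 0, 0.8, 0, -2.86, -1.38, 0, 0.8]'

```text
t: 7.95
tcp_pos: [0.605, 0.1331, 0.2829]
tool_rot: [0.712, -0.011, -0.702, -0.006]
force: [-0.4, -0.5, -0.8]
finger_gap: 0.486
```

```bash
python3 -c "
from h import *
go(*so(0,0),.195,TH+np.pi/2)
cv2.imwrite('pics/w2.png',snapshot('wrist'))"
```

```text
t7.95 tcp [0.605  0.1331 0.2829] F [-0.4 -0.5 -0.8] gap0.486 inc [ 1.47 -0.08 -0.02] turn 0.01
```

View pics/w2.png

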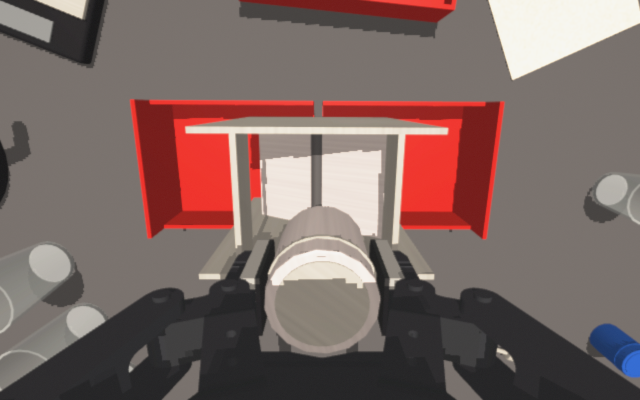

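The wrist view shows the tin held and centred over the mouth, with the plate sloping left below. Lower into the mouth and open partly.

Emit:
step_arm --increments '[0.5, -0.08, -0.02, 0, 0.8, 1.0, -0.08, -0.02, 0, 0.8, 1.47, -0.08, -0.02, 0, 0.8, 1.47, -0.08, -0.02, 0, 0.8, 1.47, -0.08, -0.02, 0, 0.35]'

```text
t: 8.62
tcp_pos: [0.6076, 0.1355, 0.1958]
tool_rot: [0.712, -0.012, -0.702, -0.007]
force: [-0.1, -0.5, -0.5]
finger_gap: 0.647
```

Emit:
step_arm --increments '[0, 0, 0, 0, 0.35, 0, 0, 0, 0, 0.35, 0, 0, 0, 0, 0.35, -0.8, 0, 0, 0, 0.35, -1.7, 0, 0, 0, 0.35]'

```text
t: 9.25
tcp_pos: [0.6055, 0.1364, 0.2979]
tool_rot: [0.711, -0.012, -0.703, -0.006]
force: [0.8, -0.4, -0.4]
finger_gap: 0.647
```

```bash
python3 -c "
from h import *
go(*so(-.085,.125),.28,TH+np.pi/2)
a=snapshot('scene')[195:385,295:495];b=snapshot('wrist');cv2.imwrite('pics/e1.png',np.hstack([cv2.resize(a,(395,375)),cv2.resize(b,(400,375))]))"
```

```text
t9.25 tcp [0.6055 0.1364 0.2979] F [ 0.8 -0.4 -0.4] gap0.647 inc [ 0.27 -2.1   1.39] turn -0.01
```

View pics/e1.png

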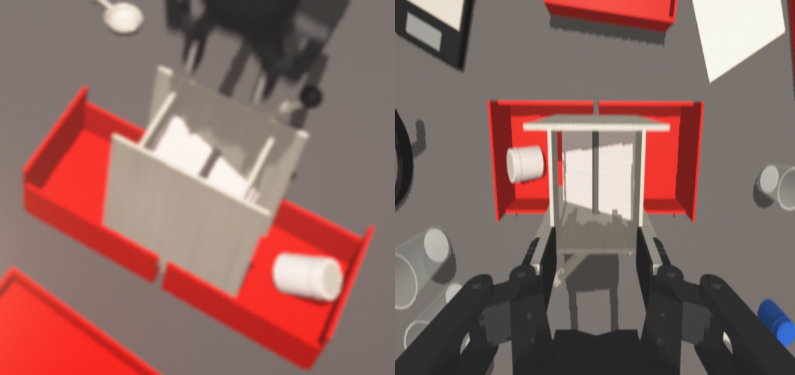

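The tall tin lies in the left tray, in the left half of the wrist view. Next the lever goes right: over to its left side with the fingers shut.

Emit:
step_arm --increments '[0, -0.5, 0.35, 0, 0.35, 0, -1.1, 0.7, 0, 0.7, 0, -1.7, 1.1, 0, 1, 0, -2.1, 1.39, 0, 1, 0, -2.1, 1.39, 0, 1]'

```text
t: 9.98
tcp_pos: [0.5284, 0.2666, 0.3016]
tool_rot: [0.717, -0.011, -0.697, -0.005]
force: [0.3, -0.8, 0.5]
finger_gap: -0.002
```

Emit:
step_arm --increments '[0.5, 0, 0, 0, 1, 1.0, 0, 0, 0, 1, 1.45, 0, 0, 0, 1, 1.45, 0, 0, 0, 1, 1.45, 0, 0, 0, 1]'

```text
t: 10.6
tcp_pos: [0.5319, 0.2655, 0.2155]
tool_rot: [0.717, -0.011, -0.696, -0.006]
force: [1.0, -0.2, -0.6]
finger_gap: 0.0
```

```bash
python3 -c "
from h import *
go(*so(-.085,-.02),.21,TH+np.pi/2)"
```

```text
t10.60 tcp [0.5319 0.2655 0.2155] F [ 1.  -0.2 -0.6] gap0.000 inc [0.1  2.44 0.11] turn 0.03
```

Emit:
step_arm --increments '[0.1, 0.3, 0.11, 0, 1, 0.1, 0.8, 0.11, 0, 1, 0.1, 1.3, 0.11, 0, 1, 0.1, 1.8, 0.11, 0, 1, 0.1, 2.2, 0.11, 0, 1]'

```text
t: 11.22
tcp_pos: [0.5255, 0.133, 0.2141]
tool_rot: [0.721, -0.011, -0.693, -0.006]
force: [-0.9, 2.0, 0.3]
finger_gap: -0.002
```

```bash
python3 -c "
from h import *
go(*so(-.085,-.045),.21,TH+np.pi/2)"
```

```text
t11.22 tcp [0.5255 0.133  0.2141] F [-0.9  2.   0.3] gap-0.002 inc [0.07 0.65 0.06] turn 0.03
```

Emit:
step_arm --increments '[0.07, 0.15, 0.06, 0, 1, 0.07, 0.3, 0.06, 0, 1, 0.07, 0.4, 0.06, 0, 1, 0.07, 0.5, 0.06, 0, 1, 0.07, 0.5, 0.06, 0, 1]'

```text
t: 11.85
tcp_pos: [0.5212, 0.1028, 0.2096]
tool_rot: [0.721, -0.011, -0.693, -0.006]
force: [-0.5, -0.9, 1.0]
finger_gap: -0.001
```

```bash
python3 -c "
from h import *
go(*so(-.085,-.045),.21,TH+np.pi/2)"
```

```text
t11.85 tcp [0.5212 0.1028 0.2096] F [-0.5 -0.9  1. ] gap-0.001 inc [-0.01  0.14 -0.01] turn 0.03
```

Emit:
step_arm --increments '[0, 0.1, 0, 0, 1, 0, 0.15, 0, 0, 1, 0, 0.2, 0, 0, 1, 0, 0.2, 0, 0, 1, 0, 0.2, 0, 0, 1]'

```text
t: 12.48
tcp_pos: [0.5203, 0.0955, 0.2101]
tool_rot: [0.72, -0.008, -0.693, -0.01]
force: [-0.3, 16.1, 2.7]
finger_gap: -0.004
```

```bash
python3 -c "
from h import *
go(*so(-.085,-.045),.21,TH+np.pi/2)
a=snapshot('scene');cv2.imwrite('pics/f1.png',a)
g=a.max(2)[180:250,340:420];m=(g<45).astype('uint8')
print([ (cv2.boundingRect(c),cv2.contourArea(c)) for c in cv2.findContours(m,0,1)[0] if cv2.contourArea(c)>15])
T=snapshot('top');cv2.imwrite('pics/f1t.png',T)"
```

```text
t12.47 tcp [0.5203 0.0955 0.2101] F [-0.3 16.1  2.7] gap-0.004 inc [ 0.    0.02 -0.02] turn 0.01
[((48, 0, 32, 34), 499.5)]
```

Force of 16 N at the mirrored position, so the right stop is reached. Back off, then over to the flat tin.

Emit:
step_arm --increments '[0, -0.4, 0, 0, 1, -0.9, -0.4, 0, 0, 1, -1.6, -0.2, 0, 0, 1, -1.7, 0.7, 0, 0, 1, -1.7, 1.7, 0, 0, 1]'

```text
t: 13.2
tcp_pos: [0.5144, -0.0079, 0.313]
tool_rot: [0.721, -0.008, -0.692, -0.008]
force: [0.4, -0.4, -0.3]
finger_gap: -0.002
```

```bash
python3 -c "
from h import *
go(.566,-.3525,.10,TH+np.pi/2)"
```

```text
t13.20 tcp [ 0.5144 -0.0079  0.313 ] F [ 0.4 -0.4 -0.3] gap-0.002 inc [ 3.58  5.73 -0.84] turn 0.04
```

Emit:
step_arm --increments '[0.2, 1.0, -0.1, 0, 0.5, 0.5, 2.0, -0.3, 0, 0, 0.8, 3.0, -0.5, 0, 0, 1.2, 4.0, -0.6, 0, 0, 1.6, 5.0, -0.8, 0, 0]'

```text
t: 13.82
tcp_pos: [0.5578, -0.3038, 0.2208]
tool_rot: [0.721, -0.008, -0.692, -0.008]
force: [0.6, -0.0, 0.5]
finger_gap: 0.998
```

```bash
python3 -c "
from h import *
go(.566,-.3525,.10,TH+np.pi/2)"
```

```text
t13.82 tcp [ 0.5578 -0.3038  0.2208] F [ 0.6 -0.   0.5] gap0.998 inc [ 2.02  0.81 -0.07] turn 0.04
```

Emit:
step_arm --increments '[0.3, 0.6, -0.05, 0, 0, 0.9, 0.81, -0.07, 0, 0, 1.6, 0.81, -0.07, 0, 0, 2.02, 0.81, -0.07, 0, 0, 2.02, 0.81, -0.07, 0, 0]'

```text
t: 14.45
tcp_pos: [0.564, -0.3515, 0.097]
tool_rot: [0.72, -0.007, -0.694, -0.009]
force: [-0.9, -0.2, -0.6]
finger_gap: 1.001
```

```bash
python3 -c "
from h import *
go(.566,-.3525,.01,TH+np.pi/2)
c=camera_model('wrist');a=snapshot('wrist');print(proj('wrist',(.566,-.3525,.03),c));cv2.imwrite('pics/w3.png',a)
a=snapshot('scene');m=(a.max(2)[180:260,340:470]<60).astype('uint8')
for k in cv2.findContours(m,0,1)[0]:
    if cv2.contourArea(k)>20:
        e=cv2.minEnclosingCircle(k);print(e,cv2.contourArea(k));lean(e[0][0]+340,e[0][1]+180)"
```

```text
t14.45 tcp [ 0.564  -0.3515  0.097 ] F [-0.9 -0.2 -0.6] gap1.001 inc [1.45 0.02 0.02] turn 0.04
[323.34361167 210.50474748]
((47.5, 35.16666793823242), 4.116463661193848) 43.0
ball [0.5278 0.0712 0.2294] r 0.1287 lean -0.555
```

View pics/w3.png

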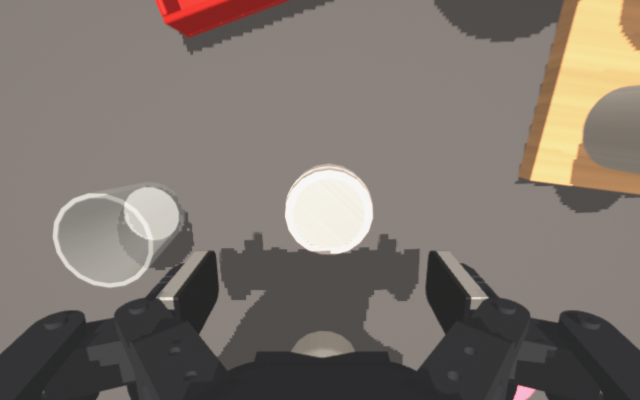

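The lever is at -0.555, fully right. The white flat tin is at (329,211) against a predicted (323,210), with the tamper well behind. Descend and grip.

Emit:
step_arm --increments '[0.7, 0.05, 0.02, 0, 0, 1.2, 0.05, 0.02, 0, 0, 1.43, 0.05, 0.02, 0, 0, 1.43, 0.05, 0.02, 0, 0, 1.43, 0.05, 0.02, 0, 0.7]'

```text
t: 15.18
tcp_pos: [0.5693, -0.3569, 0.0163]
tool_rot: [0.722, -0.009, -0.691, -0.007]
force: [1.0, 0.2, -0.7]
finger_gap: 0.816
```

Emit:
step_arm --increments '[0, 0, 0, 0, 0.7, 0, 0, 0, 0, 0.7, 0, 0, 0, 0, 0.7, -0.3, 0, 0, 0, 0.7, -1.0, 0, 0, 0, 0.7]'

```text
t: 15.8
tcp_pos: [0.5651, -0.3553, 0.0751]
tool_rot: [0.721, -0.007, -0.693, -0.008]
force: [0.7, 0.0, -0.5]
finger_gap: 0.637
```

```bash
python3 -c "
from h import *
go(*so(0,0),.28,TH+np.pi/2)"
```

```text
t15.80 tcp [ 0.5651 -0.3553  0.0751] F [ 0.7  0.  -0.5] gap0.637 inc [-3.38 -8.22 -0.66] turn 0.04
```

Emit:
step_arm --increments '[-1.0, 0, 0, 0, 0.7, -2.0, 0, 0, 0, 0.7, -2.9, -0.5, 0, 0, 0.7, -3.4, -1.3, 0, 0, 0.7, -3.45, -2.2, -0.1, 0, 0.7]'

```text
t: 16.42
tcp_pos: [0.5666, -0.2236, 0.2867]
tool_rot: [0.723, -0.009, -0.691, -0.008]
force: [1.6, 0.4, -1.7]
finger_gap: 0.635
```

Emit:
step_arm --increments '[0, -1.0, -0.1, 0, 0.7, 0, -2.0, -0.2, 0, 0.7, 0, -3.0, -0.3, 0, 0.7, 0, -4.0, -0.4, 0, 0.7, 0, -4.9, -0.5, 0, 0.7]'

```text
t: 17.05
tcp_pos: [0.6031, 0.0718, 0.2882]
tool_rot: [0.723, -0.009, -0.691, -0.008]
force: [1.0, -1.2, -1.0]
finger_gap: 0.636
```

```bash
python3 -c "
from h import *
go(*so(0,0),.205,TH+np.pi/2)"
```

```text
t17.05 tcp [0.6031 0.0718 0.2882] F [ 1.  -1.2 -1. ] gap0.636 inc [ 1.39 -1.09  0.02] turn 0.03
```

Emit:
step_arm --increments '[0, -0.6, 0, 0, 0.7, 0, -1.09, 0.02, 0, 0.7, 0.4, -1.09, 0.02, 0, 0.7, 0.9, -1.09, 0.02, 0, 0.7, 1.2, -1.09, 0.02, 0, 0.7]'

```text
t: 17.68
tcp_pos: [0.6055, 0.1371, 0.2152]
tool_rot: [0.722, -0.009, -0.692, -0.007]
force: [-0.6, -0.7, -1.1]
finger_gap: 0.636
```

```bash
python3 -c "
from h import *
go(*so(0,0),.205,TH+np.pi/2)"
```

```text
t17.68 tcp [0.6055 0.1371 0.2152] F [-0.6 -0.7 -1.1] gap0.636 inc [ 0.17  0.   -0.03] turn 0.03
```

Emit:
step_arm --increments '[0.17, 0, -0.03, 0, 0.7, 0.17, 0, -0.03, 0, 0.7, 0.17, 0, -0.03, 0, 0.25, 0.17, 0, -0.03, 0, 0.25, 0.17, 0, -0.03, 0, 0.25]'

```text
t: 18.3
tcp_pos: [0.608, 0.1371, 0.2058]
tool_rot: [0.723, -0.009, -0.691, -0.007]
force: [-0.3, 0.1, -0.2]
finger_gap: 0.746
```

Emit:
step_arm --increments '[0, 0, 0, 0, 0.25, 0, 0, 0, 0, 0.25, -0.6, 0, 0, 0, 0.25, -1.3, 0, 0, 0, 0.25, -2, 0, 0, 0, 0.25]'

```text
t: 18.92
tcp_pos: [0.6024, 0.1374, 0.3267]
tool_rot: [0.722, -0.009, -0.691, -0.007]
force: [0.4, -0.9, -1.2]
finger_gap: 0.745
```

```bash
python3 -c "
from h import *
go(*so(0,0),.3)
a=snapshot('scene')[195:385,295:495];b=snapshot('wrist');cv2.imwrite('pics/e2.png',np.hstack([cv2.resize(a,(395,375)),cv2.resize(b,(400,375))]))"
```

```text
t18.93 tcp [0.6024 0.1374 0.3267] F [ 0.4 -0.9 -1.2] gap0.745 inc [ 0.45  0.   -0.06] turn 0.0
```

View pics/e2.png

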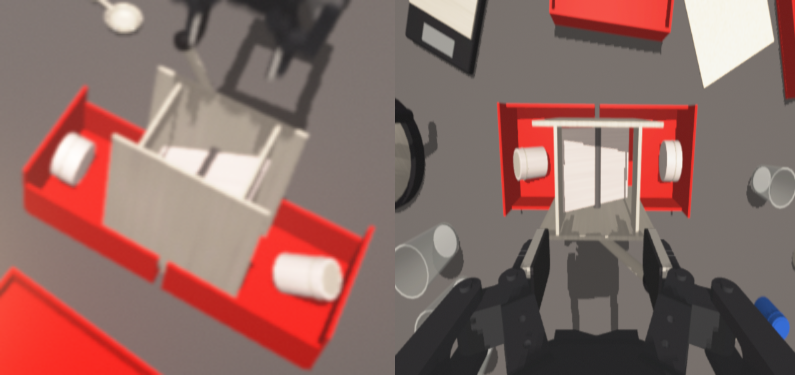

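Both tins are in their trays: the tall one left and the flat one right, on edge by the end wall. I'll let things settle and check that nothing moves before handing in.

Emit:
step_arm --increments '[-0.3, 0, 0, 0, 0.25, -0.6, 0, 0, 0, 0.25, -0.6, 0, 0, 0, 0.25, -0.6, 0, 0, 0, 0.25, -0.6, 0, 0, 0, 0.25]'

```text
t: 19.65
tcp_pos: [0.6029, 0.1378, 0.3662]
tool_rot: [0.726, -0.009, -0.688, -0.007]
force: [0.3, -0.2, -0.6]
finger_gap: 0.752
```

Emit:
step_arm --increments '[0, 0, 0, 0, 0.25, 0, 0, 0, 0, 0.25, 0, 0, 0, 0, 0.25, 0, 0, 0, 0, 0.25, 0, 0, 0, 0, 0.25]'

```text
t: 20.27
tcp_pos: [0.603, 0.1377, 0.3663]
tool_rot: [0.726, -0.009, -0.688, -0.007]
force: [-0.1, -0.6, 0.4]
finger_gap: 0.749
```

```bash
python3 - <<'E'
from h import *
def pos():
    a=snapshot('scene');o=[]
    for x0,x1,y0,y1 in((310,350,255,300),(425,480,315,355)):
        w=a[y0:y1,x0:x1].astype(int);m=((w.min(2)>95)).astype('uint8')
        k=max(cv2.findContours(m,0,1)[0],key=cv2.contourArea);M=cv2.moments(k);o.append((round(M['m10']/M['m00']+x0,1),round(M['m01']/M['m00']+y0,1),M['m00']))
    return o
print(pos());
for _ in range(8):p=pos()
print(p)
g=snapshot('scene');m=(g.max(2)[205:225,380:396]<60).astype('uint8')
for k in cv2.findContours(m,0,1)[0]:
    e=cv2.minEnclosingCircle(k);print(e);lean(e[0][0]+380,e[0][1]+205)
print(sense()['force'],sense()['t']);sign_off()
E
```

```text
[(331.2, 274.8, 402.5), (450.6, 334.3, 661.5)]
[(331.2, 274.8, 402.5), (450.6, 334.3, 661.5)]
((7.7272725105285645, 10.090909004211426), 4.273794651031494)
ball [0.5278 0.0716 0.2299] r 0.1289 lean -0.55
[-0.11066806 -0.75348074 -0.80353111] 20.775
the job is handed in; nothing more can be done
```

Both tins are filed, in the order asked, and the job was handed in at 20.8 s of the 72 s allowed.

- **Tall tin:** I threw the lever left to its stop (measured lean +0.555, about 16 N against the stop). I then dropped the white tall tin in at the mouth, and it slid into the left tray, where it lies on its side.
- **Flat tin:** I threw the lever right to its stop (measured lean −0.555, about 16 N) and dropped the white flat tin in. It slid into the right tray and stands on edge by the end wall.

In the last checks, both tins held the same pixel positions over about 0.4 s of pictures. The lever still read −0.55, and the arm stood clear above the mouth with about 1 N on the wrist, which is sensor noise. No check failed or disagreed. The tool did drift a few degrees off vertical along the way, with no effect on the result. I viewed 12 pictures in all, the limit, against about 8 planned.

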